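Turn a clamped glass roundel to its index

ROBOT

A 6-joint arm with a two-finger parallel gripper is mounted at the origin on the work surface. World frame = base frame: x ahead of the robot, y to its left, z up, the work surface at z = 0. Lengths are in mm, angles in rad, forces in N, time in s.
With the tool pointing down it reaches from about 350 to 975 mm from the base axis. Payload 7.1 kg.
Tool frame: the origin (TCP) lies between the finger pads; the fingertips stand 19 mm ahead of it and the grasp point (between the pads) is the TCP; z points along the fingers, y is the line along which they close (so a half turn about z gives the same grasp; the last joint's range is limited). The gripper opens to 88 mm and grips with 3 to 60 N. Pads are 20 mm wide; open, the fingers measure 115 mm over their backs; the gripper's body (75 mm by 178 mm) begins 61 mm behind the grasp point.
Start: joints at [1.261, 0.423, 1.63, -0, 1.089, -0.019], TCP at [179.167, 598.752, 241.675] pointing down, gripper open.
Joint ranges: [-3, 3], [-0.9, 2.11], [0.09, 2.58], [-1.31, 4.45], [0.11, 2.69], [-2.54, 2.54]. Speed limits (rad/s): [2.39, 2.39, 3.01, 3.14, 3.14, 3.14].

INTERFACE

Orientations are given as a rotation vector (axis times angle).
In Python, from workcell import ctrl gives the robot as it stands.
- The arm moves only by the tool arm_command, never from a script. Its argument "series" is a list of rows, each an object with "linear": the shift along the tool's x, y, z in m, a list of three; "turn": the turn about the tool's z in rad. A call has 1 to 10 rows; each row shifts and turns the commanded pose from where the row before left it, along the tool's axes as they then stand; what a row does not reach is not made up. A row lasts 1/10 s, in which the tool goes at most 50 mm and 8.59 degrees, less where a joint would pass 70% of its speed; a pose out of reach is approached as far as the arm can. A call with a gripper value outside its range is refused whole. "jaw" is the opening, from -1 (shut) to 1 (fully open), set as the call begins (left out, the last holds). The fingers move at their own pace and stop on an object; the grip force is fixed at half the most. Time passes only in rows, so rows that do not move let the fingers close. It gives the time, the measured TCP pose, the force, the opening and the grip force at its end, in the units of the state.
- ctrl.get_obs(): the state, without advancing time (a new reading comes with each control period).
- ctrl.get_image(name): name is "side" or "top"; returns a dict with "frame" (480x640x3 uint8, blue, green, red), "fx", "fy", "cx", "cy" (pixels), "rvec" (rotation vector, rad) and "tvec" (3), from world to camera coordinates, as OpenCV has them. Camera axes: x right, y down, z forward; pixel columns grow to the right and rows downward; lengths in mm; the calibration is good to about 2 mm. A picture is of the moment at which its call begins. There is no depth.
- ctrl.close_job(): hands the job in; it is judged then, once.
The state is a dict: "t": time; "qpos": joint angles; "qvel": joint speeds; "joint_torque": joint torques, N m; "ee_pos": TCP position; "orientation": TCP orientation; "ft_force": force on the tool from outside, world axes, zero at the start; "moment": the same for the moment, N m; "width": finger opening in mm; "grasp_force": force on a finger pad.
Only numpy, scipy, OpenCV 4.12 (cv2) and the standard library are available. Lean on these libraries where they do the work, as an engineer would, in place of code of your own. Each camera call takes 0.05 s, during which the arm holds its last target. There are 200 camera calls.

TASK

The round carrier with the leaded roundel is clamped in its bed. Unscrew the clamp's T-handle only until the carrier is just free (the foot may rise no more than 3 mm off the rim), turn the carrier flat in its bed until its upright grip plate points at the gap of the index fork, then screw the clamp down again about a sixth of a turn past first touch, firm but not hard. Leave the jars, bottle and brush alone.

Things in the scene. Friction and masses are not known exactly. Their poses are not given: they have to be found in the camera images.
- bed: Grey fixed steel plate, 270 x 240 x 20 mm. Origin on the carrier's turning axis at bench height, z up; plate from x -150 to +120 mm. Three pins 97 mm from the axis, tops 46 mm high, centre the carrier (1.5 mm play). Dark clamp column 35 x 50 mm at x -125 mm; its 36 mm wide arm reaches to x -47 mm, arm top 105 mm, boss 116 mm high. Screw axis vertical at x -62 mm, y 0.
- handle: Steel T-handle of the clamp screw: bar 92 mm long (its x), 14 mm wide (y), 22 mm high. Origin at the bar's centre on the screw axis, 152 mm over the bench. Seen from above anticlockwise loosens, clockwise tightens; it keeps its height while turning and stays where left. Which way the bar points says nothing about tightness; it starts about 0.9 to 2.5 rad past first touch.
- screw (a point): Point on the screw axis at the bar's height (152 mm). The handle drags with about 0.45 N m; foot pressure adds about 0.13 N m per radian past first touch when tightening and takes as much off when loosening. The foot moves 3.5 mm per radian. Regrasp the bar if the wrist cannot turn far enough.
- locknut: The clamp screw with its foot. Origin on the screw axis 116 mm over the bench; its yaw means nothing. The foot, a dark ball end 18 mm across below the arm, bears on the rim (42 mm high) and presses about 37 N more per radian past first touch. Under 12 N the carrier is free; 20 to 70 N holds it firmly. Foot over 4 mm off the rim (1.1 rad past letting go) is too far.
- carrier: Held part: aluminium disc 180 mm across with a leaded roundel, about 0.8 kg, on six small feet on the bed plate, loose once unclamped. Origin on its axis under its feet (20 mm over the bench); x points through the grip plate. Rim top 22 mm above origin. Grip plate: upright, 48 to 88 mm from the axis along x, 12 mm thick, top 140 mm over the bench.
- plate_top (a point): Centre of the grip plate's top edge, 68 mm from the carrier's axis, 140 mm over the bench. Pushed sideways here a free carrier turns with 2 to 5 N; a clamped one yields a few mm at most and then resists with over 9 N. It has to be turned anticlockwise seen from above, by 0.75 to 2.25 rad.
- index: Small steel index fork fixed on the bed beyond the rim: two posts 12 mm wide, 26 mm apart inside, 60 mm high over the bench, 122 mm from the turning axis. Origin on the turning axis at bench height; x points from the axis through the middle of the gap.
- index_mark (a point): The point where plate_top should finally be: 68 mm from the turning axis towards the gap of the index fork, 140 mm over the bench.
- jar_a: Small closed pigment jar, amber glass, 48 mm across, 75 mm high; bystander. Origin under its centre.
- jar_b: Small closed pigment jar, green glass, 48 mm across, 75 mm high; bystander. Origin under its centre.
- stock_bottle: Closed glass bottle, 72 mm across, 150 mm high; bystander. Origin under its centre.
- brush: Brush, 170 mm long, lying on the bench; bystander.
Things that resemble listed ones, but are neither listed nor needed, are in the scene too. There is more than one size of the carrier; the one meant has the size given above.

How it is judged:
By the outcome, as a careful person would: the job done as asked, in the order asked, and still so for the second after the job is handed in, with the robot touching nothing.
It also fails if it takes over 72 s, if anything falls off the work surface, if the arm or the gripper's body presses on something with over 40 N, if the wrist force passes 120 N, or if a joint passes its speed limit or range.

## Working session

There is one attempt and no reset: what is moved stays moved. The work goes in short steps, Python scripts to look and compute and a tool call to move; the robot and the scene stay as the last step left them, time stands still between calls to the robot, and variables do not carry over. Pictures are saved under pics/ and viewed, at most 10 in all, crops included, and the job is handed in when it is done.

Besides the shell and the picture viewer there is one more tool, called after "Request:" by a JSON object that holds its "api" and its "payload". arm_command: Moves the arm, as the interface text tells. Its arguments: {"type":"object","properties":{"series":{"type":"array"},"jaw":{"type":"number"}},"required":["series"]}

```bash
mkdir -p pics; cat > h.py <<'E'
import numpy as np, cv2
from workcell import ctrl
def cam(n):
    d=ctrl.get_image(n); R=cv2.Rodrigues(np.array(d["rvec"],float))[0]
    d["R"]=R; d["C"]=-R.T@np.array(d["tvec"],float).ravel(); return d
def ray(d,u,v):
    return d["R"].T@np.array([(u-d["cx"])/d["fx"],(v-d["cy"])/d["fy"],1.])
def onz(d,u,v,z):
    r=ray(d,u,v); return d["C"]+r*(z-d["C"][2])/r[2]
def proj(d,p):
    c=d["R"]@np.array(p,float)+np.array(d["tvec"],float).ravel()
    return np.array([d["fx"]*c[0]/c[2]+d["cx"],d["fy"]*c[1]/c[2]+d["cy"]])
E
python3 - <<'E'
from h import *
for n in("top","side"):
    d=cam(n); cv2.imwrite(f"pics/{n}0.png",d["frame"]); print(n,d["C"],d["fx"],d["R"][2])
o=ctrl.get_obs(); print(o)
E
```

```text
top [ 367.16368885   30.71790775 1005.03139922] 479.93161035448134 [ 0.22412839  0.01099862 -0.97449756]
side [406.61543657 637.45338251 788.82074507] 448.4193549566266 [ 0.15734451 -0.64997704 -0.74348675]
{'t': 0.1, 'qpos': array([ 1.26100025e+00,  4.23749919e-01,  1.63061136e+00, -1.00188228e-05,
        1.08860119e+00, -1.89577146e-02]), 'qvel': array([ 0.00012353, -0.00050581, -0.00105111,  0.00028315, -0.00173537,
       -0.00033724]), 'joint_torque': array([-6.48153691e-04, -5.45619249e+01, -2.74324268e+01,  6.45733858e-02,
        1.88898045e-02, -4.77658216e-05]), 'ee_pos': array([179.02884198, 598.31096823, 240.98933831]), 'orientation': array([-4.55200843e-01, -3.10822115e+00,  2.12484279e-03]), 'ft_force': array([ 0.17982162, -0.29929815, -0.35195371]), 'moment': array([ 0.03195869,  0.01883869, -0.01589746]), 'grasp_force': 0.0, 'width': 87.83893703437435}
```

View pics/top0.png

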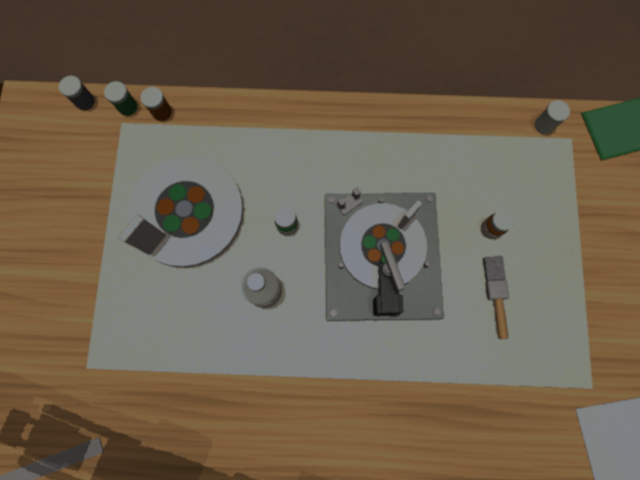

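View pics/side0.png

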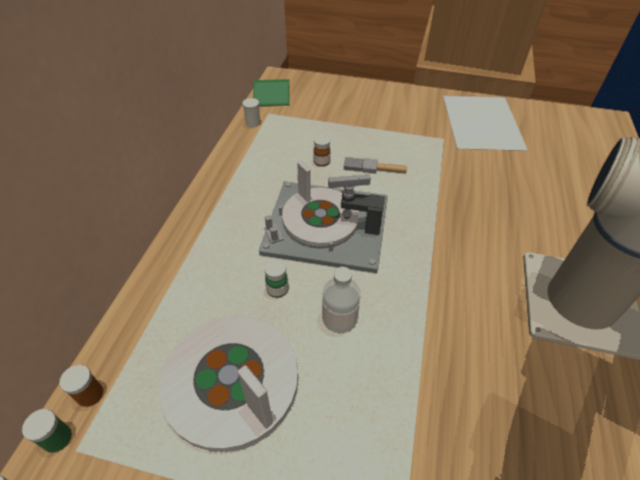

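The target is the carrier in the grey bed at top (384,246); side (320,215). The disc at top (187,212) is larger and has no bed or clamp, so it is the decoy. An enlarged crop should confirm this.

```bash
python3 - <<'E'
from h import *
t=cv2.imread("pics/top0.png"); s=cv2.imread("pics/side0.png")
a=cv2.convertScaleAbs(cv2.resize(t[180:330,312:452],None,fx=4,fy=4,interpolation=cv2.INTER_CUBIC),alpha=1.5)
b=cv2.convertScaleAbs(cv2.resize(s[150:275,255:395],None,fx=4,fy=4,interpolation=cv2.INTER_CUBIC),alpha=1.5)
cv2.imwrite("pics/c1.png",a);cv2.imwrite("pics/c2.png",b)
d=cam("top")
for p in [(326,195),(437,194),(442,319),(325,320)]: print("bed",onz(d,*p,20))
for p,r in [((384,246),42),((187,212),42)]:
    print("c",onz(d,*p,r))
print("rimL/R small",onz(d,340,245,42)-onz(d,428,245,42)," big",onz(d,130,212,42)-onz(d,243,212,42))
E
```

```text
bed [688.70906511  38.93444051  20.        ]
bed [ 699.89046225 -199.48536973   20.        ]
bed [ 434.44382291 -205.61513635   20.        ]
bed [423.41665321  31.19060124  20.        ]
c [576.47857702 -84.12911909  42.        ]
c [633.53396005 327.21591513  42.        ]
rimL/R small [ -6.80272223 180.34830895   0.        ]  big [ -8.85132602 235.79654792   0.        ]
```

View pics/c1.png

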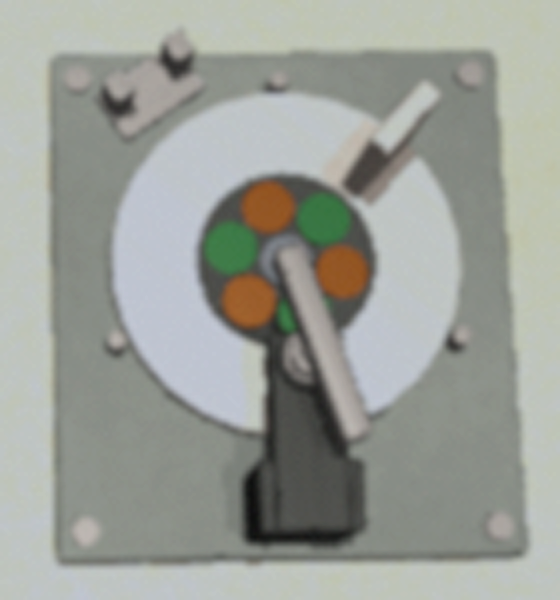

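View pics/c2.png

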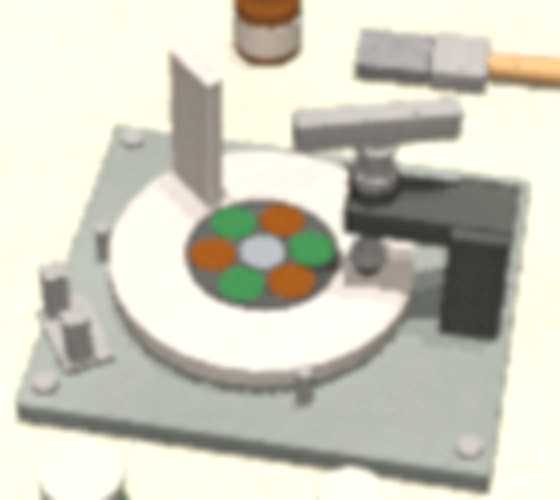

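Crops confirm it: a 180 mm carrier in the bed with column and clamp. In crop 1, fork posts are at (120,88) and (178,43), the plate top runs (380,145)-(430,90), and the bar runs (285,250)-(355,435). Pins are at (276,80), (117,340) and (458,335).

```bash
cat > meas.py <<'E'
from h import *
t=cam("top"); s=cam("side")
ct=lambda p:(p[0]/4+312-.375,p[1]/4+180-.375); cs=lambda p:(p[0]/4+255-.375,p[1]/4+150-.375)
def two(pt,ps):
    a,b=ray(t,*pt),ray(s,*ps); A=np.stack([a,-b],1); k=np.linalg.lstsq(A,s["C"]-t["C"],rcond=None)[0]
    P=t["C"]+a*k[0]; Q=s["C"]+b*k[1]; return (P+Q)/2,np.linalg.norm(P-Q)
if __name__=="__main__":
    pins=np.array([onz(t,*ct(p),46) for p in[(276,78),(117,337),(458,333)]])[:,:2]
    A=np.c_[2*pins,np.ones(3)]; x=np.linalg.solve(A,(pins**2).sum(1)); c=x[:2]; print("axis",c,"r",np.sqrt(x[2]+c@c))
    print([np.arctan2(*(p-c)[::-1]) for p in pins])
    pinS=[onz(s,*cs(p),46) for p in[(102,228),(305,372)]]; print("pins",pins,"side",pinS)
    B=np.array([onz(t,*ct(p),20)[:2] for p in[(52,60),(495,52),(525,553),(57,562)]]); print("bed",B.round(1).tolist(),"mean",B.mean(0))
    f=[onz(t,*ct(p),60)[:2] for p in[(120,85),(178,41)]]; m=(f[0]+f[1])/2-c; print("fork",f,np.linalg.norm(f[0]-f[1]),np.linalg.norm(m),np.arctan2(m[1],m[0]))
    g=[onz(t,*ct(p),140)[:2] for p in[(380,144),(430,90)]]; 
    for q in g: print("grip",q,np.linalg.norm(q-c),np.arctan2(*(q-c)[::-1]))
    b=[onz(t,*ct(p),163)[:2] for p in[(286,249),(354,434)]]; e=b[1]-b[0]; print("bar",b,np.linalg.norm(e),"mid",(b[0]+b[1])/2,np.arctan2(e[1],e[0]))
    print("two plate far top",two(ct((430,88)),cs((172,57))))
    bs=[onz(s,*cs(p),163)[:2] for p in[(297,116),(458,106)]]; print("bar side",bs,(bs[0]+bs[1])/2)
    print("screw from bed +x", c)
E
python3 meas.py
```

```text
axis [580.19245419 -80.97190603] r 95.42590467026118
[np.float64(0.05593902083944944), np.float64(2.060589091896307), np.float64(-1.9612047754249495)]
pins [[ 675.46909565  -75.63665786]
 [ 535.30000265    3.23481031]
 [ 543.87658396 -169.217364  ]] side [array([672.10560673, -75.17767034,  46.        ]), array([531.11659683,   5.10340528,  46.        ])]
bed [[689.4, 41.9], [702.9, -196.0], [436.8, -207.4], [423.2, 29.4]] mean [563.07733903 -83.03380433]
fork [array([664.20064817,   6.01654564]), array([689.07979048, -23.24386413])] 38.40759432647449 120.5731615162745 0.6436498844062885
grip [ 614.81744968 -114.1155374 ] 47.93110277874854 -0.7635425006482819
grip [ 642.05862804 -137.62266794] 83.88523286684385 -0.7414209100579621
bar [array([557.69768341, -68.05526963]), array([475.54572729, -98.74335455])] 87.69665017403184 mid [516.62170535 -83.39931209] -2.7840914534651504
two plate far top (array([ 645.64427401, -139.7327877 ,  129.11953245]), np.float64(1.6544583408555895))
bar side [array([555.34626564, -68.78574699]), array([474.15657875, -97.65592379])] [514.7514222  -83.22083539]
screw from bed +x [580.19245419 -80.97190603]
```

Request:
{"api": "arm_command", "payload": {"series": [{"linear":[-0.032,-0.035,0],"turn":0},{"linear":[-0.032,-0.035,0],"turn":0},{"linear":[-0.032,-0.035,0],"turn":0},{"linear":[-0.032,-0.035,0],"turn":0},{"linear":[-0.032,-0.035,0],"turn":0},{"linear":[-0.032,-0.035,0],"turn":0},{"linear":[-0.032,-0.035,0],"turn":0},{"linear":[-0.032,-0.035,0],"turn":0},{"linear":[-0.032,-0.035,0],"turn":0},{"linear":[-0.032,-0.035,0],"turn":0}], "jaw": 1}}

```text
t: 1.25
ee_pos: [385.9, 169.9, 242.0]
orientation: [0.455, 3.108, 0.001]
ft_force: [-0.2, 0.5, -0.5]
width: 87.6
grasp_force: 0.0
```

Request:
{"api": "arm_command", "payload": {"series": [{"linear":[-0.032,-0.035,0],"turn":0},{"linear":[-0.032,-0.035,0],"turn":0},{"linear":[-0.032,-0.035,0],"turn":0},{"linear":[-0.032,-0.035,0],"turn":0},{"linear":[-0.032,-0.035,0],"turn":0},{"linear":[-0.032,-0.032,0],"turn":0},{"linear":[0,0,0],"turn":0.14},{"linear":[0,0,0],"turn":0.14},{"linear":[0,0,0],"turn":0.14},{"linear":[0,0,0],"turn":0.14}]}}

```text
t: 2.25
ee_pos: [509.9, -81.9, 241.6]
orientation: [-1.305, -2.857, 0.0]
ft_force: [0.5, -0.8, -0.1]
width: 87.4
grasp_force: 0.0
```

Request:
{"api": "arm_command", "payload": {"series": [{"linear":[0,0,0],"turn":0.14},{"linear":[0,0,0],"turn":0.14},{"linear":[0,0,0],"turn":0.14},{"linear":[0,0,0],"turn":0.14},{"linear":[0,0,0],"turn":0.14},{"linear":[0,0,0],"turn":0.14},{"linear":[0,0,0],"turn":0.14},{"linear":[0,0,0],"turn":0.14},{"linear":[0,0,0],"turn":0.14},{"linear":[0,0,0],"turn":0.14}]}}

```text
t: 3.25
ee_pos: [509.9, -81.6, 241.6]
orientation: [-2.839, -1.345, 0.0]
ft_force: [0.3, 0.2, 1.3]
width: 87.9
grasp_force: 0.0
```

Request:
{"api": "arm_command", "payload": {"series": [{"linear":[0,0,0],"turn":0.14},{"linear":[0,0,0],"turn":0.14},{"linear":[0,0,0],"turn":0.14},{"linear":[0,0,0],"turn":0.12},{"linear":[0,0,0],"turn":0},{"linear":[0,0,0],"turn":0}]}}

```text
t: 3.85
ee_pos: [509.9, -81.6, 241.7]
orientation: [-3.092, -0.553, 0.0]
ft_force: [0.2, -0.0, -0.4]
width: 87.7
grasp_force: 0.0
```

```bash
cat >> h.py <<'E'
def st(T=None):
    o=ctrl.get_obs(); R=cv2.Rodrigues(np.array(o["orientation"],float))[0]
    print("t",round(o["t"],2),"pos",o["ee_pos"].round(1),"yawY %.3f"%np.arctan2(R[1,1],R[0,1]),"q6 %.2f"%o["qpos"][5],"F",o["ft_force"].round(1),"M",o["moment"].round(3),"w %.1f g %.1f"%(o["width"],o["grasp_force"]))
    if T is not None: print("tool delta mm",(R.T@(np.array(T)-o["ee_pos"])).round(1))
    return o,R
E
python3 -c "
from h import *
st([516.3,-83.7,152])"
```

```text
t 3.85 pos [509.9 -81.6 241.7] yawY -1.217 q6 1.03 F [ 0.2 -0.  -0.4] M [-0.063  0.142  0.018] w 87.7 g 0.0
tool delta mm [ 5.3  4.1 89.7]
```

Request:
{"api": "arm_command", "payload": {"series": [{"linear":[0.005,0.004,0.02],"turn":0},{"linear":[0,0,0.03],"turn":0},{"linear":[0,0,0.025],"turn":0},{"linear":[0,0,0.015],"turn":0},{"linear":[0,0,0],"turn":0},{"linear":[0,0,0],"turn":0}]}}

```text
t: 4.45
ee_pos: [516.2, -83.7, 151.9]
orientation: [-3.093, -0.55, 0.0]
ft_force: [0.2, 0.1, 0.8]
width: 87.6
grasp_force: 0.0
```

Request:
{"api": "arm_command", "payload": {"series": [{"linear":[0,0,0],"turn":0},{"linear":[0,0,0],"turn":0},{"linear":[0,0,0],"turn":0},{"linear":[0,0,0],"turn":0},{"linear":[0,0,0],"turn":0},{"linear":[0,0,0],"turn":0},{"linear":[0,0,0],"turn":0},{"linear":[0,0,0],"turn":0},{"linear":[0,0,0],"turn":0},{"linear":[0,0,0],"turn":0}], "jaw": -1}}

```text
t: 5.45
ee_pos: [517.2, -86.5, 151.7]
orientation: [3.087, 0.55, 0.003]
ft_force: [3.2, -16.5, -5.1]
width: 14.9
grasp_force: 30.0
```

```bash
python3 -c "
from h import *
st([516.3,-83.7,152]);d=cam('side');cv2.imwrite('pics/s1.png',cv2.resize(d['frame'][100:300,220:420],None,fx=3,fy=3));st()"
```

```text
t 5.45 pos [517.2 -86.5 151.7] yawY -1.218 q6 1.04 F [  3.2 -16.5  -5.1] M [-2.829 -0.387 -0.028] w 14.9 g 30.0
tool delta mm [ 0.1 -2.9 -0.3]
t 5.5 pos [517.2 -86.5 151.7] yawY -1.219 q6 1.04 F [  2.3 -16.6  -4.9] M [-2.88  -0.296 -0.007] w 15.4 g 30.0
```

View pics/s1.png

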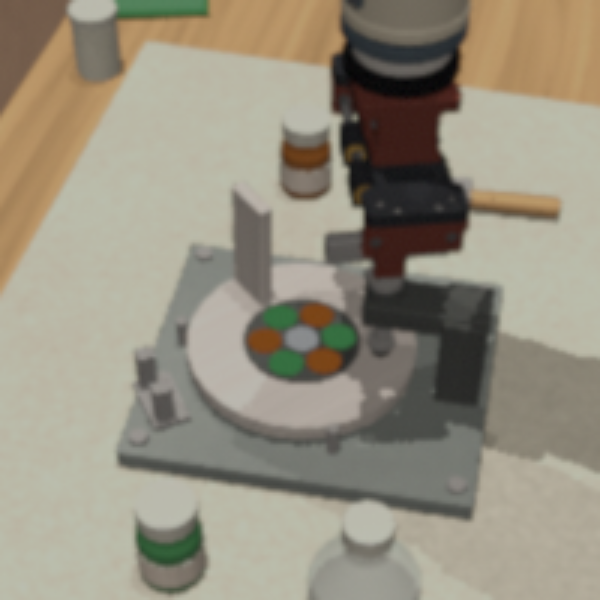

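The side view shows the bar held between the fingers at about (370,248) in the crop. A 16 N side load says the axis lies 3 mm further along tool y, so I'll correct for that and start loosening.

Request:
{"api": "arm_command", "payload": {"series": [{"linear":[0,0.003,0],"turn":0},{"linear":[0,0,0],"turn":0},{"linear":[0,0,0],"turn":0}]}}

```text
t: 5.8
ee_pos: [517.3, -86.9, 151.7]
orientation: [3.093, 0.548, 0.001]
ft_force: [1.4, -4.5, -2.0]
width: 15.1
grasp_force: 30.0
```

Request:
{"api": "arm_command", "payload": {"series": [{"linear":[0,0,0],"turn":-0.05},{"linear":[0,0,0],"turn":-0.05},{"linear":[0,0,0],"turn":-0.05},{"linear":[0,0,0],"turn":-0.05}]}}

```text
t: 6.2
ee_pos: [517.2, -86.8, 151.7]
orientation: [3.022, 0.857, 0.0]
ft_force: [1.6, -4.1, -2.5]
width: 14.9
grasp_force: 30.0
```

```bash
python3 -c "
from h import *
st()"
```

```text
t 6.2 pos [517.2 -86.8 151.7] yawY -1.018 q6 0.83 F [ 1.6 -4.1 -2.5] M [-0.819 -0.053 -0.275] w 14.9 g 30.0
```

Request:
{"api": "arm_command", "payload": {"series": [{"linear":[0,0,0],"turn":-0.05},{"linear":[0,0,0],"turn":-0.05},{"linear":[0,0,0],"turn":-0.05},{"linear":[0,0,0],"turn":-0.05},{"linear":[0,0,0],"turn":-0.05},{"linear":[0,0,0],"turn":-0.05}]}}

```text
t: 6.8
ee_pos: [517.2, -86.8, 151.6]
orientation: [2.86, 1.299, 0.0]
ft_force: [0.6, -4.6, -2.0]
width: 15.3
grasp_force: 30.0
```

```bash
python3 -c "
from h import *
st()"
```

```text
t 6.8 pos [517.2 -86.8 151.6] yawY -0.718 q6 0.53 F [ 0.6 -4.6 -2. ] M [-0.859 -0.006 -0.36 ] w 15.3 g 30.0
```

Request:
{"api": "arm_command", "payload": {"series": [{"linear":[0,0,0],"turn":-0.05},{"linear":[0,0,0],"turn":-0.05},{"linear":[0,0,0],"turn":-0.05},{"linear":[0,0,0],"turn":-0.05},{"linear":[0,0,0],"turn":-0.05},{"linear":[0,0,0],"turn":-0.05}]}}

```text
t: 7.4
ee_pos: [517.2, -86.8, 151.6]
orientation: [2.634, 1.711, -0.0]
ft_force: [1.0, -4.3, -1.7]
width: 15.1
grasp_force: 30.0
```

```bash
python3 -c "
from h import *
st()"
```

```text
t 7.4 pos [517.2 -86.8 151.6] yawY -0.418 q6 0.23 F [ 1.  -4.3 -1.7] M [-0.839 -0.01  -0.424] w 15.1 g 30.0
```

Request:
{"api": "arm_command", "payload": {"series": [{"linear":[0,0,0],"turn":-0.03},{"linear":[0,0,0],"turn":-0.03}]}}

```text
t: 7.6
ee_pos: [517.2, -86.8, 151.6]
orientation: [2.582, 1.789, -0.0]
ft_force: [1.7, -4.8, -2.9]
width: 15.4
grasp_force: 30.0
```

```bash
python3 -c "
from h import *
st()"
```

```text
t 7.6 pos [517.2 -86.8 151.6] yawY -0.359 q6 0.17 F [ 1.7 -4.8 -2.9] M [-0.981 -0.118 -0.382] w 15.4 g 30.0
```

Request:
{"api": "arm_command", "payload": {"series": [{"linear":[0,0,0],"turn":-0.03},{"linear":[0,0,0],"turn":-0.03}]}}

```text
t: 7.8
ee_pos: [517.1, -86.7, 151.6]
orientation: [2.527, 1.866, -0.0]
ft_force: [1.2, -4.7, -2.0]
width: 15.0
grasp_force: 30.0
```

```bash
python3 -c "
from h import *
st()"
```

```text
t 7.8 pos [517.1 -86.7 151.6] yawY -0.299 q6 0.11 F [ 1.2 -4.7 -2. ] M [-0.916 -0.036 -0.357] w 15.0 g 30.0
```

Request:
{"api": "arm_command", "payload": {"series": [{"linear":[0,0,0],"turn":-0.03},{"linear":[0,0,0],"turn":-0.03}]}}

```text
t: 8.0
ee_pos: [517.1, -86.8, 151.6]
orientation: [2.47, 1.941, -0.0]
ft_force: [0.8, -5.0, -2.4]
width: 15.1
grasp_force: 30.0
```

```bash
python3 -c "
from h import *
st()"
```

```text
t 8.0 pos [517.1 -86.8 151.6] yawY -0.239 q6 0.05 F [ 0.8 -5.  -2.4] M [-1.002 -0.125 -0.344] w 15.1 g 30.0
```

Request:
{"api": "arm_command", "payload": {"series": [{"linear":[0,0,0],"turn":-0.03},{"linear":[0,0,0],"turn":-0.03}]}}

```text
t: 8.2
ee_pos: [517.2, -86.3, 151.6]
orientation: [-2.41, -2.015, -0.001]
ft_force: [1.5, -2.2, -3.7]
width: 15.2
grasp_force: 30.2
```

```bash
python3 -c "
from h import *
st()"
```

```text
t 8.2 pos [517.2 -86.3 151.6] yawY -0.178 q6 -0.01 F [ 1.5 -2.2 -3.7] M [-0.46  -0.231 -0.347] w 15.2 g 30.2
```

Request:
{"api": "arm_command", "payload": {"series": [{"linear":[0,0,0],"turn":-0.04},{"linear":[0,0,0],"turn":-0.04}]}}

```text
t: 8.4
ee_pos: [517.2, -86.3, 151.6]
orientation: [-2.327, -2.11, -0.001]
ft_force: [2.1, -2.0, -4.4]
width: 15.7
grasp_force: 30.3
```

```bash
cat > n.py <<'E'
from h import *
o,_=st(); m=[o["moment"][2]]; j=[o["joint_torque"][5]]
for i in range(6):
    ctrl.get_image("side"); o=ctrl.get_obs(); m.append(o["moment"][2]); j.append(o["joint_torque"][5])
print(np.round(m,3),np.mean(m).round(3),np.round(j,3))
E
python3 n.py
```

```text
t 8.4 pos [517.2 -86.3 151.6] yawY -0.098 q6 -0.09 F [ 2.1 -2.  -4.4] M [-0.417 -0.264 -0.443] w 15.7 g 30.3
[-0.443 -0.339 -0.296 -0.286 -0.306 -0.235 -0.335] -0.32 [ 0.132 -0.184 -0.71  -0.446 -0.324 -0.293 -0.307]
```

Request:
{"api": "arm_command", "payload": {"series": [{"linear":[0,0,0],"turn":-0.04},{"linear":[0,0,0],"turn":-0.04},{"linear":[0,0,0],"turn":-0.04}]}}

```text
t: 9.0
ee_pos: [517.0, -86.3, 151.6]
orientation: [-2.198, -2.244, -0.0]
ft_force: [3.1, -0.9, -5.5]
width: 15.1
grasp_force: 30.2
```

```bash
python3 n.py
```

```text
t 9.0 pos [517.  -86.3 151.6] yawY 0.021 q6 -0.21 F [ 3.1 -0.9 -5.5] M [-0.283 -0.279 -0.425] w 15.1 g 30.2
[-0.425 -0.345 -0.327 -0.304 -0.261 -0.296 -0.354] -0.33 [ 0.114 -0.218 -0.732 -0.463 -0.345 -0.34  -0.331]
```

Request:
{"api": "arm_command", "payload": {"series": [{"linear":[0,0,0],"turn":-0.05},{"linear":[0,0,0],"turn":-0.05},{"linear":[0,0,0],"turn":-0.05}]}}

```text
t: 9.6
ee_pos: [516.9, -86.4, 151.6]
orientation: [-2.023, -2.403, -0.0]
ft_force: [1.7, -0.9, -5.3]
width: 14.9
grasp_force: 30.3
```

```bash
python3 -c "
from h import *
st()"
```

```text
t 9.6 pos [516.9 -86.4 151.6] yawY 0.171 q6 -0.36 F [ 1.7 -0.9 -5.3] M [-0.146 -0.432 -0.482] w 14.9 g 30.3
```

Request:
{"api": "arm_command", "payload": {"series": [{"linear":[0,0,0],"turn":-0.05},{"linear":[0,0,0],"turn":-0.05}]}}

```text
t: 9.8
ee_pos: [516.9, -86.4, 151.6]
orientation: [-1.901, -2.501, -0.0]
ft_force: [2.2, -0.7, -7.1]
width: 15.4
grasp_force: 30.3
```

```bash
python3 -c "
from h import *
st()"
```

```text
t 9.8 pos [516.9 -86.4 151.6] yawY 0.271 q6 -0.46 F [ 2.2 -0.7 -7.1] M [-0.177 -0.368 -0.443] w 15.4 g 30.3
```

Request:
{"api": "arm_command", "payload": {"series": [{"linear":[0,0,0],"turn":-0.05},{"linear":[0,0,0],"turn":-0.05}]}}

```text
t: 10.0
ee_pos: [516.9, -86.4, 151.5]
orientation: [-1.773, -2.593, 0.0]
ft_force: [2.3, -1.3, -5.6]
width: 15.1
grasp_force: 30.3
```

```bash
python3 n.py
```

```text
t 10.0 pos [516.9 -86.4 151.5] yawY 0.371 q6 -0.56 F [ 2.3 -1.3 -5.6] M [-0.144 -0.319 -0.41 ] w 15.1 g 30.3
[-0.41  -0.398 -0.258 -0.307 -0.313 -0.356 -0.356] -0.343 [ 0.21  -0.213 -0.854 -0.517 -0.37  -0.355 -0.344]
```

Moving torque has levelled off at about 0.44 N m, so the foot is near letting go. I'll release and test at the plate.

Request:
{"api": "arm_command", "payload": {"series": [{"linear":[0,0,0],"turn":0},{"linear":[0,0,0],"turn":0},{"linear":[0,0,0],"turn":0},{"linear":[0,0,0],"turn":0},{"linear":[0,0,-0.02],"turn":0},{"linear":[0,0,-0.03],"turn":0},{"linear":[0,0,0],"turn":0}], "jaw": 0.2}}

```text
t: 11.0
ee_pos: [519.2, -86.9, 205.0]
orientation: [1.772, 2.588, 0.004]
ft_force: [0.1, 0.7, 0.2]
width: 52.6
grasp_force: 0.0
```

```bash
python3 -c "
from h import *
st([629.4,-128.9,125])
t=cam('top')
cv2.imwrite('pics/t2.png',cv2.resize(t['frame'][180:330,312:452],None,fx=4,fy=4,interpolation=cv2.INTER_CUBIC))"
```

```text
t 11.0 pos [519.2 -86.9 205. ] yawY 0.370 q6 -0.56 F [0.1 0.7 0.2] M [-0.071  0.069  0.057] w 52.6 g 0.0
tool delta mm [-78.7  87.1  80.7]
```

View pics/t2.png

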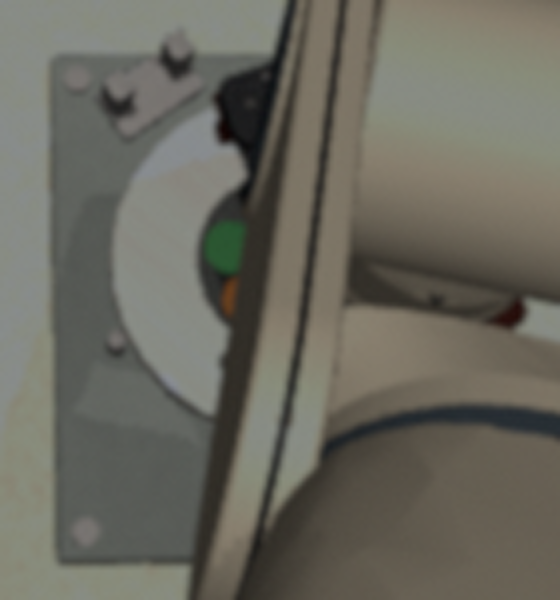

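The arm hides the plate in this top view. Going to the plate now.

Request:
{"api": "arm_command", "payload": {"series": [{"linear":[-0.026,0.029,0],"turn":0},{"linear":[-0.026,0.029,0],"turn":0},{"linear":[-0.027,0.029,0],"turn":0},{"linear":[0,0,0],"turn":-0.12},{"linear":[0,0,0],"turn":-0.12},{"linear":[0,0,0],"turn":-0.12},{"linear":[0,0,0],"turn":-0.11},{"linear":[0,0,0],"turn":0}]}}

```text
t: 11.85
ee_pos: [626.1, -128.6, 200.3]
orientation: [-1.12, -2.933, 0.001]
ft_force: [0.3, -0.1, 1.4]
width: 53.0
grasp_force: 0.0
```

```bash
python3 -c "
from h import *
st([629.4,-128.9,125])
t=cam('side')
cv2.imwrite('pics/s3.png',cv2.resize(t['frame'][100:250,230:430],None,fx=4,fy=4,interpolation=cv2.INTER_CUBIC))"
```

```text
t 11.85 pos [ 626.1 -128.6  200.3] yawY 0.841 q6 -1.06 F [ 0.3 -0.1  1.4] M [ 0.007  0.023 -0.003] w 53.0 g 0.0
tool delta mm [-2.8  2.1 75.3]
```

View pics/s3.png

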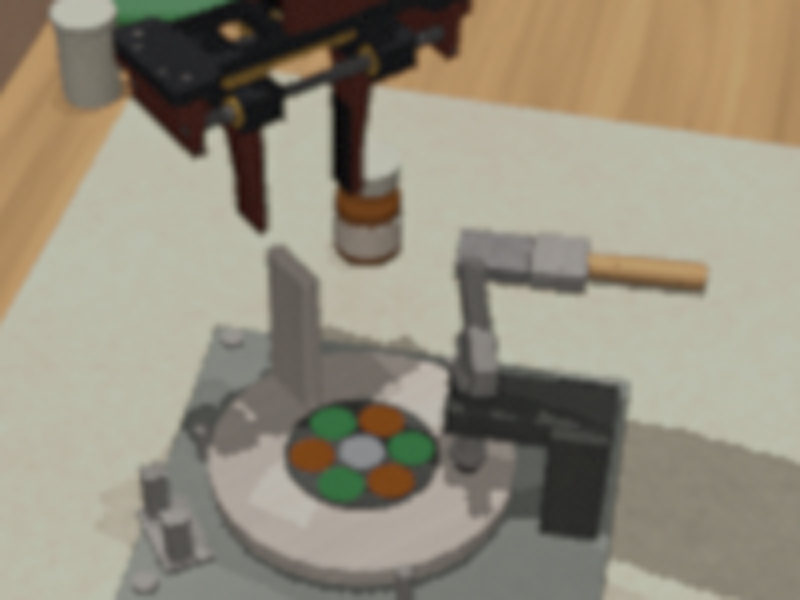

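The fingers at (255,225) and (350,185) straddle the plate top at (295,262), and the foot at (468,455) is still close to the rim. Descend and grip.

Request:
{"api": "arm_command", "payload": {"series": [{"linear":[-0.003,0.002,0.025],"turn":0},{"linear":[0,0,0.03],"turn":0},{"linear":[0,0,0.02],"turn":0},{"linear":[0,0,0],"turn":0},{"linear":[0,0,0],"turn":0}]}}

```text
t: 12.4
ee_pos: [630.2, -129.2, 126.5]
orientation: [-1.125, -2.932, 0.0]
ft_force: [0.3, -0.1, -0.1]
width: 52.8
grasp_force: 0.0
```

Request:
{"api": "arm_command", "payload": {"series": [{"linear":[0,0,0],"turn":0},{"linear":[0,0,0],"turn":0},{"linear":[0,0,0],"turn":0},{"linear":[0,0,0],"turn":0},{"linear":[0,0,0],"turn":0},{"linear":[0,0,0],"turn":0},{"linear":[0,0,0],"turn":0},{"linear":[0,0,0],"turn":0}], "jaw": -1}}

```text
t: 13.2
ee_pos: [630.5, -129.4, 126.9]
orientation: [1.123, 2.934, -0.0]
ft_force: [-0.5, -1.5, 2.4]
width: 12.6
grasp_force: 30.0
```

```bash
python3 -c "
from h import *
st([629.4,-128.9,125])"
```

```text
t 13.2 pos [ 630.5 -129.4  126.9] yawY 0.840 q6 -1.06 F [-0.5 -1.5  2.4] M [-0.162  0.12  -0.015] w 12.6 g 30.0
tool delta mm [ 1.1 -0.4  1.9]
```

Request:
{"api": "arm_command", "payload": {"series": [{"linear":[0,0.002,0],"turn":-0.03},{"linear":[0,0.002,0],"turn":-0.03},{"linear":[0,0.002,0],"turn":-0.03},{"linear":[0,0,0],"turn":0}]}}

```text
t: 13.6
ee_pos: [634.6, -124.2, 126.8]
orientation: [0.986, 2.982, 0.0]
ft_force: [-0.4, 1.3, 3.9]
width: 11.8
grasp_force: 30.0
```

```bash
python3 -c "
from h import *
o,R=st(); print(R.T@o['ft_force'])"
```

```text
t 13.6 pos [ 634.6 -124.2  126.8] yawY 0.932 q6 -1.14 F [-0.4  1.3  3.9] M [0.277 0.123 0.116] w 11.8 g 30.0
[ 1.11892459  0.7985027  -3.94144013]
```

The carrier turns freely at about 1 N.

Request:
{"api": "arm_command", "payload": {"series": [{"linear":[0.0007,0.0097,0],"turn":-0.14},{"linear":[0.0007,0.0097,0],"turn":-0.14},{"linear":[0.0007,0.0097,0],"turn":-0.14},{"linear":[0.0007,0.0097,0],"turn":-0.14},{"linear":[0,0,0],"turn":0}]}}

```text
t: 14.1
ee_pos: [648.2, -87.9, 126.9]
orientation: [0.122, 3.139, -0.001]
ft_force: [-0.4, -0.1, 3.5]
width: 12.0
grasp_force: 30.0
```

```bash
python3 -c "
from h import *
o,R=st(); print(R.T@o['ft_force']); d=o['ee_pos'][:2]-[578.9,-83.4]; print(np.hypot(*d),np.arctan2(d[1],d[0]))"
```

```text
t 14.1 pos [648.2 -87.9 126.9] yawY 1.493 q6 -1.65 F [-0.4 -0.1  3.5] M [-0.013  0.036  0.189] w 12.0 g 30.0
[ 0.39396106 -0.12929054 -3.514849  ]
69.39894430756749 -0.06498487230162085
```

Request:
{"api": "arm_command", "payload": {"series": [{"linear":[0.0007,0.0097,0],"turn":-0.14},{"linear":[0.0007,0.0097,0],"turn":-0.14},{"linear":[0.0007,0.0097,0],"turn":-0.14},{"linear":[0.0007,0.0097,0],"turn":-0.14},{"linear":[0.0007,0.0097,0],"turn":-0.14},{"linear":[0,0,0],"turn":0}]}}

```text
t: 14.7
ee_pos: [634.7, -42.4, 126.9]
orientation: [-0.958, 2.992, -0.001]
ft_force: [-0.5, 0.5, 4.0]
width: 11.8
grasp_force: 30.0
```

```bash
python3 -c "
from h import *
o,R=st(); print(R.T@o['ft_force']); d=o['ee_pos'][:2]-[578.9,-83.4]; print(np.hypot(*d),np.arctan2(d[1],d[0]))
t=cam('top'); s=cam('side')
cv2.imwrite('pics/t4.png',np.hstack([cv2.resize(t['frame'][180:330,312:412],None,fx=4,fy=4,interpolation=cv2.INTER_CUBIC),cv2.resize(s['frame'][130:280,240:340],None,fx=4,fy=4,interpolation=cv2.INTER_CUBIC)]))"
```

```text
t 14.7 pos [634.7 -42.4 126.9] yawY 2.190 q6 -2.28 F [-0.5  0.5  4. ] M [0.035 0.02  0.181] w 11.8 g 30.0
[ 0.11701037  0.68673349 -3.97217154]
69.22599785607918 0.633449115653133
```

View pics/t4.png

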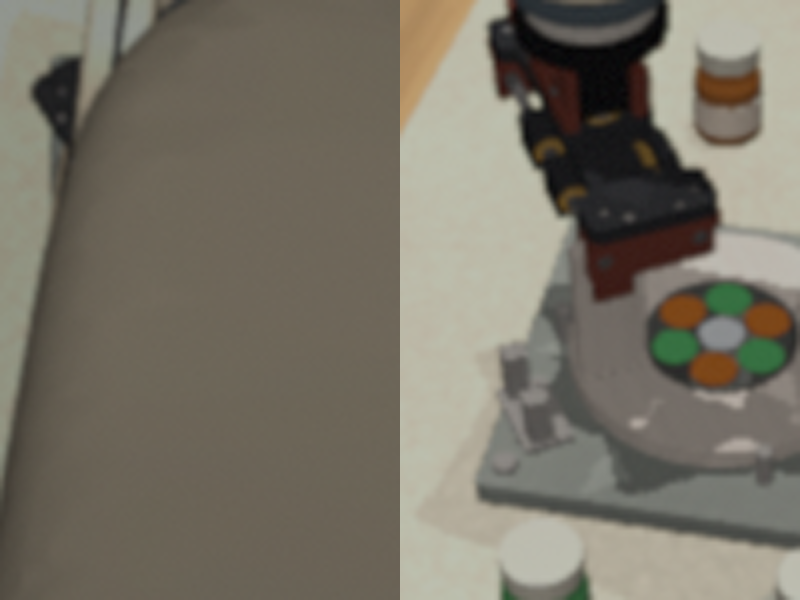

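The gripper holds the plate at right-half crop (620,240); the top camera is blocked. I'll release, lift and move aside to get a clear check view.

Request:
{"api": "arm_command", "payload": {"series": [{"linear":[0,0,0],"turn":0},{"linear":[0,0,0],"turn":0},{"linear":[0,0,0],"turn":0},{"linear":[0,0,0],"turn":0},{"linear":[0,0,-0.03],"turn":0},{"linear":[0,0,-0.04],"turn":0},{"linear":[0,0,0],"turn":0}], "jaw": 0.2}}

```text
t: 15.5
ee_pos: [638.1, -43.1, 201.9]
orientation: [-0.954, 2.985, -0.005]
ft_force: [0.4, -0.1, -0.1]
width: 52.7
grasp_force: 0.0
```

Request:
{"api": "arm_command", "payload": {"series": [{"linear":[-0.007,0.045,0],"turn":0},{"linear":[-0.007,0.045,0],"turn":0},{"linear":[-0.007,0.045,0],"turn":0},{"linear":[-0.007,0.045,0],"turn":0},{"linear":[-0.007,0.045,0],"turn":0},{"linear":[-0.007,0.045,0],"turn":0},{"linear":[-0.007,0.045,0],"turn":0},{"linear":[-0.007,0.045,0],"turn":0},{"linear":[0,0,0],"turn":0}]}}

```text
t: 16.4
ee_pos: [469.2, 286.6, 196.2]
orientation: [0.964, -2.99, -0.001]
ft_force: [0.3, -0.0, 0.2]
width: 52.7
grasp_force: 0.0
```

```bash
python3 -c "
from h import *
st()
t=cam('top')
cv2.imwrite('pics/t5.png',cv2.convertScaleAbs(cv2.resize(t['frame'][180:330,312:452],None,fx=4,fy=4,interpolation=cv2.INTER_CUBIC),alpha=1.5))"
```

```text
t 16.4 pos [469.2 286.6 196.2] yawY 2.194 q6 -1.67 F [ 0.3 -0.   0.2] M [ 0.033 -0.004  0.011] w 52.7 g 0.0
```

View pics/t5.png

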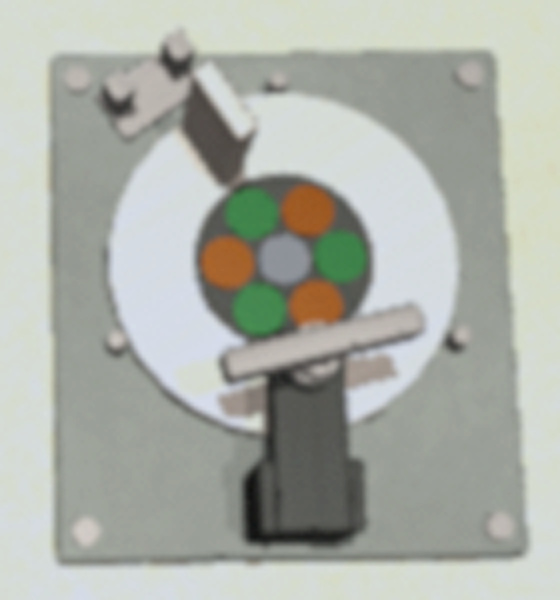

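The plate top runs from about (203,67) outer to (250,131) inner, with the fork posts at (120,85) and (178,41). The bar is at (322,342).

```bash
python3 - <<'E'
from meas import *
g=[onz(t,*ct(p),140)[:2] for p in[(203,67),(250,131)]]; b=[onz(t,*ct(p),163)[:2] for p in[(225,367),(422,318)]]
f=[onz(t,*ct(p),60)[:2] for p in[(120,85),(178,41)]]; print("fork",sum(f)/2,"bar",sum(b)/2,np.arctan2(*(b[0]-b[1])[::-1]),np.linalg.norm(b[0]-b[1]))
h=onz(t,*ct((284.5,259)),42)[:2]; print("hub",h)
for c in [h,np.array([578.2,-80.6]),np.array([579.5,-81])]:
    a=lambda p:round(float(np.arctan2(*(p-c)[::-1])),3)
    print(c,"fork",a(sum(f)/2),"plate",a(g[0]),a(g[1]),a(sum(g)/2),np.linalg.norm(sum(g)/2-c),"edge",np.arctan2(*(g[0]-g[1])[::-1]))
# refine plate top & posts by thresholds
im=t["frame"][180:330,312:452]; im=cv2.resize(im,None,fx=4,fy=4,interpolation=cv2.INTER_CUBIC); hsv=cv2.cvtColor(im,cv2.COLOR_BGR2GRAY)
def blob(x0,y0,x1,y1,th,z,inv=False):
    m=np.zeros_like(hsv); r=hsv[y0:y1,x0:x1]; m[y0:y1,x0:x1]=((r>th)*255).astype(np.uint8)
    n,l,sx,ct_=cv2.connectedComponentsWithStats(m); 
    return [(sx[i,4],ct_[i].round(1)) for i in range(1,n) if sx[i,4]>100]
print(hsv[66,203],hsv[100,226],hsv[131,250],hsv[85,120],hsv[41,178],hsv[75,150],hsv[50,230],hsv[120,275])
E
```

```text
fork [676.64021932  -8.61365925] bar [515.81388724 -85.24441372] 1.853596822913413 90.88177193153327
hub [579.79195006 -81.53343832]
[579.79195006 -81.53343832] fork 0.645 plate 0.63 0.625 0.628 67.15977011441566 edge 0.6370681592362988
[578.2 -80.6] fork 0.631 plate 0.611 0.591 0.604 67.91983482655247 edge 0.6370681592362988
[579.5 -81. ] fork 0.64 plate 0.623 0.613 0.619 67.08504056701733 edge 0.6370681592362988
127 145 109 121 119 122 139 145
```

The plate lies within about 0.02 rad (1.3 mm) of the fork direction, which is good. Back to the bar, which now sits at tool yaw of about 0.30.

Request:
{"api": "arm_command", "payload": {"series": [{"linear":[0.022,-0.041,0],"turn":0},{"linear":[0.022,-0.041,0],"turn":0},{"linear":[0.022,-0.041,0],"turn":0},{"linear":[0.022,-0.041,0],"turn":0},{"linear":[0.022,-0.041,0],"turn":0},{"linear":[0.022,-0.041,0],"turn":0},{"linear":[0.022,-0.041,0],"turn":0},{"linear":[0.024,-0.044,0],"turn":0},{"linear":[0,0,0],"turn":0.14},{"linear":[0,0,0],"turn":0.14}]}}

```text
t: 17.55
ee_pos: [518.3, -93.7, 196.4]
orientation: [0.512, -3.099, 0.0]
ft_force: [-0.1, -0.6, 0.2]
width: 52.8
grasp_force: 0.0
```

Request:
{"api": "arm_command", "payload": {"series": [{"linear":[0,0,0],"turn":0.14},{"linear":[0,0,0],"turn":0.14},{"linear":[0,0,0],"turn":0.14},{"linear":[0,0,0],"turn":0.14},{"linear":[0,0,0],"turn":0.14},{"linear":[0,0,0],"turn":0.14},{"linear":[0,0,0],"turn":0.14},{"linear":[0,0,0],"turn":0.14},{"linear":[0,0,0],"turn":0.14},{"linear":[0,0,0],"turn":0.14}]}}

```text
t: 18.55
ee_pos: [518.2, -91.7, 196.5]
orientation: [-1.601, -2.703, 0.001]
ft_force: [-0.1, 1.0, 0.1]
width: 53.0
grasp_force: 0.0
```

Request:
{"api": "arm_command", "payload": {"series": [{"linear":[0,0,0],"turn":0.14},{"linear":[0,0,0],"turn":0.07},{"linear":[0,0,0],"turn":0},{"linear":[0,0,0],"turn":0}]}}

```text
t: 18.95
ee_pos: [518.4, -91.0, 196.5]
orientation: [-1.864, -2.528, 0.0]
ft_force: [-1.1, 0.8, -0.7]
width: 52.6
grasp_force: 0.0
```

```bash
python3 -c "
from h import *
st([517.0,-86.5,152])"
```

```text
t 18.95 pos [518.4 -91.  196.5] yawY 0.300 q6 -0.50 F [-1.1  0.8 -0.7] M [-0.111  0.078  0.025] w 52.6 g 0.0
tool delta mm [ 4.7  0.  44.5]
```

Request:
{"api": "arm_command", "payload": {"series": [{"linear":[0.005,0,0.02],"turn":0},{"linear":[0,0,0.024],"turn":0},{"linear":[0,0,0],"turn":0},{"linear":[0,0,0],"turn":0}]}}

```text
t: 19.35
ee_pos: [517.0, -85.4, 152.7]
orientation: [-1.863, -2.528, 0.001]
ft_force: [0.9, -0.1, -0.5]
width: 52.7
grasp_force: 0.0
```

Request:
{"api": "arm_command", "payload": {"series": [{"linear":[0,0,0],"turn":0},{"linear":[0,0,0],"turn":0},{"linear":[0,0,0],"turn":0},{"linear":[0,0,0],"turn":0},{"linear":[0,0,0],"turn":0},{"linear":[0,0,0],"turn":0},{"linear":[0,0,0],"turn":0},{"linear":[0,0,0],"turn":0}], "jaw": -1}}

```text
t: 20.15
ee_pos: [516.8, -85.2, 152.9]
orientation: [-1.864, -2.528, 0.001]
ft_force: [-4.1, -1.0, 5.1]
width: 15.3
grasp_force: 30.0
```

```bash
python3 n.py
```

```text
t 20.15 pos [516.8 -85.2 152.9] yawY 0.300 q6 -0.49 F [-4.1 -1.   5.1] M [-0.324  0.72   0.032] w 15.3 g 30.0
[ 0.032 -0.05   0.009  0.072  0.068  0.044  0.025] 0.029 [0.017 0.017 0.017 0.017 0.017 0.017 0.017]
```

Request:
{"api": "arm_command", "payload": {"series": [{"linear":[0,0,0],"turn":0.05},{"linear":[0,0,0],"turn":0.05}]}}

```text
t: 20.65
ee_pos: [517.0, -85.5, 153.0]
orientation: [1.989, 2.431, -0.002]
ft_force: [-3.5, -4.0, 3.9]
width: 15.3
grasp_force: 30.2
```

```bash
python3 -c "
from h import *
st()"
```

```text
t 20.65 pos [517.  -85.5 153. ] yawY 0.199 q6 -0.38 F [-3.5 -4.   3.9] M [-0.74   0.571  0.401] w 15.3 g 30.2
```

Request:
{"api": "arm_command", "payload": {"series": [{"linear":[0,0,0],"turn":0.05},{"linear":[0,0,0],"turn":0.05}]}}

```text
t: 20.85
ee_pos: [517.1, -85.4, 153.0]
orientation: [2.108, 2.329, -0.001]
ft_force: [-3.2, -2.9, 3.8]
width: 15.3
grasp_force: 30.9
```

```bash
python3 -c "
from h import *
st()"
```

```text
t 20.85 pos [517.1 -85.4 153. ] yawY 0.099 q6 -0.28 F [-3.2 -2.9  3.8] M [-0.513  0.42   0.483] w 15.3 g 30.9
```

Request:
{"api": "arm_command", "payload": {"series": [{"linear":[0,0,0],"turn":0.05},{"linear":[0,0,0],"turn":0.05}]}}

```text
t: 21.05
ee_pos: [517.3, -85.4, 153.0]
orientation: [2.222, 2.22, -0.001]
ft_force: [-1.9, -2.6, 3.4]
width: 15.4
grasp_force: 30.9
```

```bash
python3 -c "
from h import *
st()"
```

```text
t 21.05 pos [517.3 -85.4 153. ] yawY -0.001 q6 -0.18 F [-1.9 -2.6  3.4] M [-0.495  0.381  0.459] w 15.4 g 30.9
```

Request:
{"api": "arm_command", "payload": {"series": [{"linear":[0,0,0],"turn":0.05},{"linear":[0,0,0],"turn":0.05},{"linear":[0,0,0],"turn":0.05}]}}

```text
t: 21.35
ee_pos: [517.5, -85.5, 153.0]
orientation: [2.381, 2.047, -0.0]
ft_force: [-1.5, -3.1, 3.3]
width: 15.4
grasp_force: 31.0
```

```bash
python3 -c "
from h import *
st()"
```

```text
t 21.35 pos [517.5 -85.5 153. ] yawY -0.151 q6 -0.03 F [-1.5 -3.1  3.3] M [-0.48   0.277  0.518] w 15.4 g 31.0
```

Request:
{"api": "arm_command", "payload": {"series": [{"linear":[0,0,0],"turn":0.05},{"linear":[0,0,0],"turn":0.05},{"linear":[0,0,0],"turn":0.05}]}}

```text
t: 21.65
ee_pos: [517.6, -85.5, 153.0]
orientation: [2.528, 1.863, 0.0]
ft_force: [-1.1, -2.6, 3.0]
width: 15.5
grasp_force: 31.0
```

```bash
python3 -c "
from h import *
st()"
```

```text
t 21.65 pos [517.6 -85.5 153. ] yawY -0.301 q6 0.12 F [-1.1 -2.6  3. ] M [-0.529  0.19   0.466] w 15.5 g 31.0
```

Request:
{"api": "arm_command", "payload": {"series": [{"linear":[0,0,0],"turn":0.05},{"linear":[0,0,0],"turn":0.05}]}}

```text
t: 21.85
ee_pos: [517.8, -85.5, 153.1]
orientation: [2.617, 1.734, 0.001]
ft_force: [-0.8, -3.1, 3.1]
width: 15.7
grasp_force: 31.1
```

```bash
python3 -c "
from h import *
st()"
```

```text
t 21.85 pos [517.8 -85.5 153.1] yawY -0.400 q6 0.22 F [-0.8 -3.1  3.1] M [-0.596  0.12   0.57 ] w 15.7 g 31.1
```

Request:
{"api": "arm_command", "payload": {"series": [{"linear":[0,0,0],"turn":0.05},{"linear":[0,0,0],"turn":0.05}]}}

```text
t: 22.05
ee_pos: [517.9, -85.6, 153.1]
orientation: [2.701, 1.601, 0.001]
ft_force: [-0.1, -3.4, 2.6]
width: 15.4
grasp_force: 31.1
```

```bash
python3 -c "
from h import *
st()"
```

```text
t 22.05 pos [517.9 -85.6 153.1] yawY -0.500 q6 0.32 F [-0.1 -3.4  2.6] M [-0.684  0.109  0.521] w 15.4 g 31.1
```

Request:
{"api": "arm_command", "payload": {"series": [{"linear":[0,0,0],"turn":0.05},{"linear":[0,0,0],"turn":0.05}]}}

```text
t: 22.25
ee_pos: [518.0, -85.6, 153.1]
orientation: [2.777, 1.464, 0.001]
ft_force: [0.3, -3.8, 2.2]
width: 15.5
grasp_force: 31.1
```

```bash
python3 -c "
from h import *
st()"
```

```text
t 22.25 pos [518.  -85.6 153.1] yawY -0.600 q6 0.42 F [ 0.3 -3.8  2.2] M [-0.759  0.025  0.526] w 15.5 g 31.1
```

Request:
{"api": "arm_command", "payload": {"series": [{"linear":[0,0,0],"turn":0.05},{"linear":[0,0,0],"turn":0.05}]}}

```text
t: 22.45
ee_pos: [518.2, -85.7, 153.1]
orientation: [2.847, 1.324, 0.002]
ft_force: [-1.2, -3.5, 2.2]
width: 15.0
grasp_force: 31.2
```

```bash
python3 -c "
from h import *
st()"
```

```text
t 22.45 pos [518.2 -85.7 153.1] yawY -0.700 q6 0.52 F [-1.2 -3.5  2.2] M [-0.812  0.051  0.521] w 15.0 g 31.2
```

Request:
{"api": "arm_command", "payload": {"series": [{"linear":[0,0,0],"turn":0.05},{"linear":[0,0,0],"turn":0.05}]}}

```text
t: 22.65
ee_pos: [518.2, -85.8, 153.1]
orientation: [2.909, 1.18, 0.002]
ft_force: [-0.5, -3.3, 1.3]
width: 14.9
grasp_force: 31.2
```

```bash
python3 -c "
from h import *
st()"
```

```text
t 22.65 pos [518.2 -85.8 153.1] yawY -0.800 q6 0.62 F [-0.5 -3.3  1.3] M [-0.872 -0.023  0.583] w 14.9 g 31.2
```

Request:
{"api": "arm_command", "payload": {"series": [{"linear":[0,0,0],"turn":0.05},{"linear":[0,0,0],"turn":0.05}]}}

```text
t: 22.85
ee_pos: [518.4, -85.9, 153.2]
orientation: [2.964, 1.033, 0.003]
ft_force: [0.3, -4.7, 2.2]
width: 15.5
grasp_force: 31.3
```

```bash
python3 -c "
from h import *
st()"
```

```text
t 22.85 pos [518.4 -85.9 153.2] yawY -0.900 q6 0.72 F [ 0.3 -4.7  2.2] M [-1.    -0.069  0.546] w 15.5 g 31.3
```

Request:
{"api": "arm_command", "payload": {"series": [{"linear":[0,0,0],"turn":0.05}]}}

```text
t: 22.95
ee_pos: [518.4, -86.0, 153.1]
orientation: [2.989, 0.959, 0.003]
ft_force: [1.1, -5.9, 1.2]
width: 15.3
grasp_force: 31.3
```

```bash
python3 n.py; python3 - <<'E'
import numpy as np
from scipy.optimize import least_squares
L=np.array([[-1.018,.275],[-.718,.36],[-.418,.424],[-.359,.382],[-.299,.357],[-.239,.344],[-.178,.347],[-.098,.443],[.021,.425],[.171,.482],[.271,.443],[.371,.41]])
T=np.array([[.099,.483],[-.001,.459],[-.151,.518],[-.301,.466],[-.4,.57],[-.5,.521],[-.6,.526]])
f=lambda p:np.r_[p[0]-.13*np.maximum(0,p[1]-(L[:,0]-.07*0))-L[:,1],p[0]+.13*np.maximum(0,p[1]-T[:,0])-T[:,1]]
r=least_squares(f,[.45,.1]); print(r.x,np.std(r.fun),np.sqrt(np.diag(np.linalg.inv(r.jac.T@r.jac)))*np.std(r.fun))
E
```

```text
t 22.95 pos [518.4 -86.  153.1] yawY -0.950 q6 0.77 F [ 1.1 -5.9  1.2] M [-0.991 -0.07   0.576] w 15.3 g 31.3
[0.576 0.513 0.502 0.474 0.494 0.481 0.508] 0.507 [-0.066  0.438  0.941  0.612  0.503  0.479  0.474]
[0.44583535 0.17779912] 0.032678409115599806 [0.00760362 0.06183431]
```

Fitted touch is at tool yaw of about 0.12 ± 0.06. A final 0.05 brings it to roughly a sixth of a turn past touch; then I release and retreat.

Request:
{"api": "arm_command", "payload": {"series": [{"linear":[0,0,0],"turn":0.05},{"linear":[0,0,0],"turn":0}]}}

```text
t: 23.45
ee_pos: [518.5, -86.0, 153.2]
orientation: [3.012, 0.884, 0.003]
ft_force: [1.4, -5.5, 0.9]
width: 15.3
grasp_force: 31.1
```

Request:
{"api": "arm_command", "payload": {"series": [{"linear":[0,0,0],"turn":0},{"linear":[0,0,0],"turn":0},{"linear":[0,0,0],"turn":0},{"linear":[0,0,0],"turn":0},{"linear":[0,0,0],"turn":0},{"linear":[0,0,-0.02],"turn":0},{"linear":[0,0,-0.04],"turn":0},{"linear":[0,0,-0.03],"turn":0},{"linear":[0,0,0],"turn":0}], "jaw": 0.2}}

```text
t: 24.35
ee_pos: [519.7, -85.4, 246.7]
orientation: [3.011, 0.884, 0.011]
ft_force: [0.4, -0.5, 0.3]
width: 52.7
grasp_force: 0.0
```

```bash
python3 -c "
from h import *
st([440,290,240])"
```

```text
t 24.35 pos [519.7 -85.4 246.7] yawY -1.000 q6 0.81 F [ 0.4 -0.5  0.3] M [-0.032  0.1    0.011] w 52.7 g 0.0
tool delta mm [ 135.8 -359.     5.6]
```

Request:
{"api": "arm_command", "payload": {"series": [{"linear":[0.017,-0.045,0],"turn":0},{"linear":[0.017,-0.045,0],"turn":0},{"linear":[0.017,-0.045,0],"turn":0},{"linear":[0.017,-0.045,0],"turn":0},{"linear":[0.017,-0.045,0],"turn":0},{"linear":[0.017,-0.045,0],"turn":0},{"linear":[0.017,-0.045,0],"turn":0},{"linear":[0.017,-0.044,0],"turn":0},{"linear":[0,0,0],"turn":0}]}}

```text
t: 25.25
ee_pos: [436.2, 295.0, 241.9]
orientation: [-3.011, -0.892, 0.0]
ft_force: [-0.3, -0.2, -0.7]
width: 53.0
grasp_force: 0.0
```

```bash
python3 -c "
from h import *
st()
t=cam('top')
cv2.imwrite('pics/t6.png',cv2.convertScaleAbs(cv2.resize(t['frame'][180:330,312:452],None,fx=4,fy=4,interpolation=cv2.INTER_CUBIC),alpha=1.5))"
```

```text
t 25.25 pos [436.2 295.  241.9] yawY -0.995 q6 1.57 F [-0.3 -0.2 -0.7] M [-0.073  0.114  0.01 ] w 53.0 g 0.0
```

View pics/t6.png

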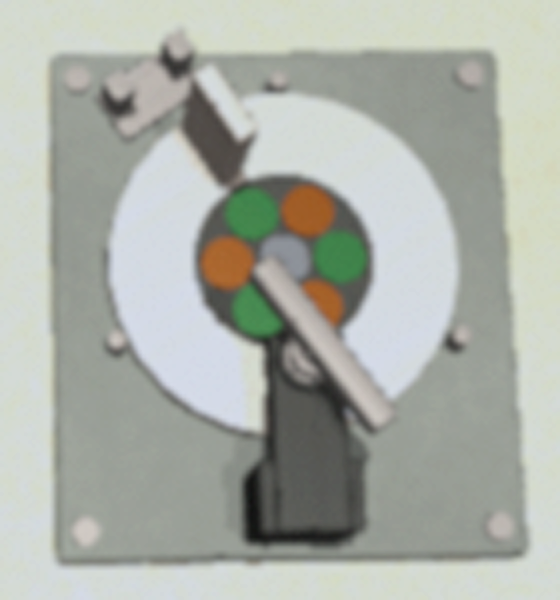

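The final view shows the plate at (225,100), unchanged and pointing into the fork. The bar, at (266,266)-(382,418), stands about 1.0 rad past the fitted touch.

```bash
python3 -c "
from h import *
print(ctrl.close_job())"
```

```text
the job is handed in; nothing more can be done
None
```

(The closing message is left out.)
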